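# Graduated canisters into the lipped rack

### The arm

A 6-joint arm with a two-finger parallel gripper is mounted at the origin on the work surface. World frame = base frame: x ahead of the robot, y to its left, z up, the work surface at z = 0. Lengths are in m, angles in rad, forces in N, time in s.
With the tool pointing down it reaches from about 0.225 to 0.875 m from the base axis. Payload 3.4 kg.
Tool frame: the origin (TCP) lies at the very end of the fingers, on their centre line; the grasp point (between the pads) lies 19 mm behind it; z points along the fingers, x is the direction in which the jaws open and shut, and the axes are right-handed (so a half turn about z gives the same grasp; the last joint's range is limited). The gripper opens to 85 mm and grips with 20 to 120 N. Pads are 22 mm wide; open, the fingers measure 114 mm over their backs; the gripper's body (76 mm by 85 mm) begins 54 mm behind the grasp point. The pads swing forward as they close: fully open they stand 13 mm farther back than shut.
Start: joints at [1.153, 0.276, 1.505, -0, 1.361, -0.121], TCP at [0.168, 0.55, 0.231] pointing down, gripper open.
Joint ranges: [-2.89, 2.89], [-0.75, 2.08], [0.22, 2.7], [-1.18, 4.32], [0.11, 2.71], [-2.7, 2.7]. Speed limits (rad/s): [2.57, 2.57, 3.14, 3.14, 3.14, 3.14].

### API

Orientations are given as a unit quaternion [w, x, y, z].
In Python, from rig import bot gives the robot as it stands.
- The arm moves only by the tool apply_moves, never from a script. Its argument "increments" is a list of rows, each a list of 4 numbers: the shift along the tool's x, y, z in mm, then the turn about the tool's z in rad. In form: [[dx, dy, dz, twist], ...]. A call has exactly 5 rows; each row shifts and turns the pose as measured when the row begins, along the tool's axes as they then stand; what a row does not reach is not made up. A row lasts 1/8 s, in which the tool goes at most 62.5 mm and 10.7 degrees, less where a joint would pass 70% of its speed; a pose out of reach is approached as far as the arm can. A call with a gripper value outside its range is refused whole. "claw" is the gripper command: -1 is shut, 1 is fully open, values between are in proportion, set as the call begins (left out, the last holds). The fingers move at their own pace and stop on an object; the grip force is fixed at half the most. Time passes only in rows, so rows that do not move let the fingers close, or fill a call up. It gives the time, the measured TCP pose, the force and the opening at its end, in the units of the state.
- bot.get_state(): the state, without advancing time (a new reading comes with each control period).
- bot.grab_frame(name): name is "scene" or "top" or "wrist"; returns a dict with "img" (384x512x3 uint8, red, green, blue), "intrinsics" (3x3 intrinsics, pixels), "k1" (the pictures are not rectified: a ray, as slopes to the right and down, at radius r is drawn at 1 + k1 r^2 times it, then the intrinsics apply), "xyz" and "orientation" of the camera in the world. Camera axes: x right, y down, z forward; pixel columns grow to the right and rows downward; lengths in m; the calibration is good to about 2 mm. A picture is of the moment at which its call begins. There is no depth.
- bot.job_done(): hands the job in, once; it reports no verdict.
The state is a dict: "t": time; "joint_pos": joint angles; "joint_velocities": joint speeds; "joint_torque": joint torques, N m; "tcp_pos": TCP position; "tool_rot": TCP orientation; "force": force on the tool from outside, world axes, zero at the start; "wrist_torque": the same for the moment, N m; "gripper_width": opening from 0.0 (shut) to 1.0 (fully open).
Only numpy, scipy, OpenCV 4.12 (cv2) and the standard library are available. Lean on these libraries where they do the work, as an engineer would, in place of code of your own. Each camera call takes 0.05 s, during which the arm holds its last target.

### The job

Put the four cream canisters away in the wooden rack, lifting each over the lip and standing it centred on its own green mark, in order of size: the smallest on the mark next to the brass knob, growing to the largest at the far end. Keep the canisters upright all the while, and leave all four standing still and released.

Things in the scene. Friction and masses are not known exactly. Their poses are not given: they have to be found in the camera images.
- canister_small: Loose cream enamel canister with a dark blue band near top and foot and a small blue dot on its flat lid; upright plain cylinder, 38 mm in diameter, 55 mm tall with lid (lid fixed on), about 90 g. Number 1 of a graduated set of four (number 1 the smallest). Starts standing on the countertop (z = 0). Origin: centre of its underside; z axis up along the cylinder.
- canister_medium: Loose cream enamel canister with a dark blue band near top and foot and a small blue dot on its flat lid; upright plain cylinder, 44 mm in diameter, 72 mm tall with lid (lid fixed on), about 130 g. Number 2 of a graduated set of four (number 1 the smallest). Starts standing on the countertop (z = 0). Origin: centre of its underside; z axis up along the cylinder.
- canister_large: Loose cream enamel canister with a dark blue band near top and foot and a small blue dot on its flat lid; upright plain cylinder, 50 mm in diameter, 90 mm tall with lid (lid fixed on), about 180 g. Number 3 of a graduated set of four (number 1 the smallest). Starts standing on the countertop (z = 0). Origin: centre of its underside; z axis up along the cylinder.
- canister_largest: Loose cream enamel canister with a dark blue band near top and foot and a small blue dot on its flat lid; upright plain cylinder, 56 mm in diameter, 110 mm tall with lid (lid fixed on), about 240 g. Number 4 of a graduated set of four (number 1 the smallest). Starts standing on the countertop (z = 0). Origin: centre of its underside; z axis up along the cylinder.
- rack: Fixed dark brown wooden canister rack on the countertop: shallow tray 122 mm (its x) by 340 mm (its y, the long way). Floor 12 mm above the countertop, inside area 110 x 300 mm, enclosed all round by a retaining lip whose top is 32 mm above the countertop (20 mm above the floor). The lip is 6 mm thick along the long sides, 20 mm at the ends. Origin: centre of its underside, on the countertop.
- mark_1: Flat sage green disc, 62 mm in diameter, inlaid in the rack's floor: one of four in a row along the rack, 75 mm apart. This one lies at -112.5 mm along the rack's y axis. Origin: centre of its upper face, level with the rack's floor (12 mm above the countertop); axes as the rack's.
- mark_2: Flat sage green disc, 62 mm in diameter, inlaid in the rack's floor: one of four in a row along the rack, 75 mm apart. This one lies at -37.5 mm along the rack's y axis. Origin: centre of its upper face, level with the rack's floor (12 mm above the countertop); axes as the rack's.
- mark_3: Flat sage green disc, 62 mm in diameter, inlaid in the rack's floor: one of four in a row along the rack, 75 mm apart. This one lies at +37.5 mm along the rack's y axis. Origin: centre of its upper face, level with the rack's floor (12 mm above the countertop); axes as the rack's.
- mark_4: Flat sage green disc, 62 mm in diameter, inlaid in the rack's floor: one of four in a row along the rack, 75 mm apart. This one lies at +112.5 mm along the rack's y axis. Origin: centre of its upper face, level with the rack's floor (12 mm above the countertop); axes as the rack's.
- brass_knob: Small fixed brass knob, 28 mm in diameter, 25 mm tall, on the lip at one end of the rack, 47.5 mm beyond the nearest mark's centre; it shows the end where the row begins and may be at either end (the other end has a low flat black button). Origin: centre of its underside, 32 mm above the countertop.
Things that resemble listed ones, but are neither listed nor needed, are in the scene too. What is shaped like the canister_medium but turquoise is not meant. Leave any purple look-alike of the canister_small alone.

How it is judged:
By the outcome, as a careful person would: the job done as asked, in the order asked, and still so for the second after the job is handed in, with the robot touching nothing.
It also fails if it takes over 96 s, if anything falls off the work surface, if the arm or the gripper's body presses on something with over 40 N, if the wrist force passes 120 N, or if a joint passes its speed limit or range.

## Working session

There is one attempt and no reset: what is moved stays moved. The work goes in short steps, Python scripts to look and compute and a tool call to move; the robot and the scene stay as the last step left them, time stands still between calls to the robot, and variables do not carry over. Pictures are saved under pics/ and viewed, and the job is handed in when it is done.

Besides the shell and the picture viewer there is one more tool, called after "Emit:" as name(argument=value, ...), one argument or row to a line, values as JSON. apply_moves: Moves the arm, as the interface text tells. Its arguments: {"type":"object","properties":{"increments":{"type":"array"},"claw":{"type":"number"}},"required":["increments"]}

```bash
mkdir -p pics; ls
cat > h.py <<'E'
import numpy as np,cv2
from rig import bot
from scipy.spatial.transform import Rotation as R
def q2R(q): return R.from_quat([q[1],q[2],q[3],q[0]]).as_matrix()
def save(f,n): cv2.imwrite(n,cv2.cvtColor(f["img"],cv2.COLOR_RGB2BGR))
def ray(f,u,v):
    K=np.array(f["intrinsics"]);k=f["k1"]
    d=np.array([(u-K[0,2])/K[0,0],(v-K[1,2])/K[1,1]]);p=d.copy()
    for _ in range(30): p=d/(1+k*(p@p))
    return np.array(f["xyz"]),q2R(f["orientation"])@np.array([p[0],p[1],1])
def at(f,u,v,z):
    o,d=ray(f,u,v);return o+d*(z-o[2])/d[2]
def proj(f,P):
    c=q2R(f["orientation"]).T@(np.array(P)-np.array(f["xyz"]));p=c[:2]/c[2];p=p*(1+f["k1"]*(p@p));K=np.array(f["intrinsics"])
    return K[0,0]*p[0]+K[0,2],K[1,1]*p[1]+K[1,2]
E
python3 - <<'E'
from h import *
import pickle
for n in ["top","scene"]:
    f=bot.grab_frame(n);save(f,f"pics/{n}0.png");pickle.dump(f,open(f"{n}0.pkl","wb"));print(n,f["xyz"],q2R(f["orientation"]).round(3).tolist(),f["intrinsics"],f["k1"])
s=bot.get_state();print(s)
E
```

```text
pics
top [ 0.35531758 -0.01439442  0.96630999] [[-0.01, -0.982, 0.189], [-0.999, 0.017, 0.033], [-0.036, -0.188, -0.981]] [[410.59530277   0.         256.64823302]
 [  0.         410.59530277 195.86659435]
 [  0.           0.           1.        ]] 0.005749846568354735
scene [0.90640589 0.59212207 0.87983294] [[-0.829, 0.421, -0.367], [0.559, 0.624, -0.546], [-0.001, -0.658, -0.753]] [[461.77264952   0.         251.99865341]
 [  0.         461.77264952 186.69424907]
 [  0.           0.           1.        ]] -0.11193803765039709
{'t': 0.1, 'joint_pos': array([ 1.15302363e+00,  2.76556819e-01,  1.50601264e+00,  2.26404233e-05,
        1.36069916e+00, -1.20999291e-01]), 'joint_velocities': array([ 5.71104439e-05, -1.04356256e-03, -2.91352528e-03, -1.97737121e-03,
        2.39383755e-03, -2.14269278e-03]), 'joint_torque': array([ 2.35959606e-04, -4.17708063e+01, -2.46401900e+01, -2.83928484e-04,
        5.88055816e-03, -3.01092655e-05]), 'tcp_pos': array([0.16795581, 0.54943232, 0.23050948]), 'tool_rot': array([ 4.03846250e-04,  8.03878043e-01,  5.94793569e-01, -7.34334982e-04]), 'force': array([ 0.09237951,  0.8759727 , -0.86604462]), 'wrist_torque': array([ 0.02006452,  0.00628785, -0.03886216]), 'gripper_width': 1.0014634315706126}
```

View pics/top0.png

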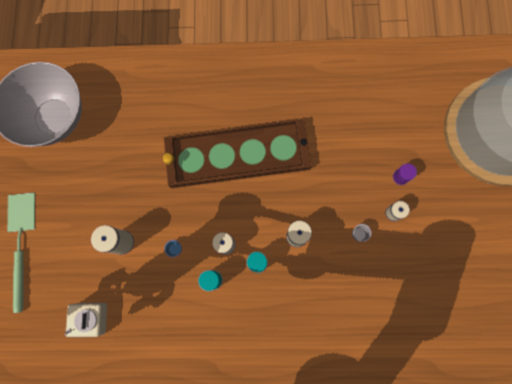

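View pics/scene0.png

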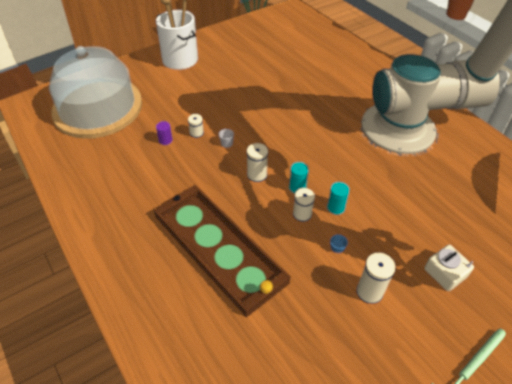

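The top view shows four cream cylinders at (399,210), (223,243), (299,233) and (105,239). The knob is at the rack's left end (168,158) and the black button at (305,142). The purple (404,174), turquoise (209,281), (257,262), and blue, grey and white items are not meant. I'll enlarge to confirm.

Run:
```python
import cv2
im=cv2.imread("pics/top0.png")
c=im[190:265,80:220];cv2.imwrite("pics/c1.png",cv2.resize(c,None,fx=5,fy=5,interpolation=cv2.INTER_CUBIC))
cv2.imwrite("pics/c2.png",cv2.resize(im[195:275,200:340],None,fx=5,fy=5,interpolation=cv2.INTER_CUBIC))
cv2.imwrite("pics/c3.png",cv2.resize(im[155:245,340:430],None,fx=6,fy=6,interpolation=cv2.INTER_CUBIC))
cv2.imwrite("pics/c4.png",cv2.resize(im[110:200,155:325],None,fx=4.5,fy=4.5,interpolation=cv2.INTER_CUBIC))
```

```text
(no output)
```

View pics/c1.png

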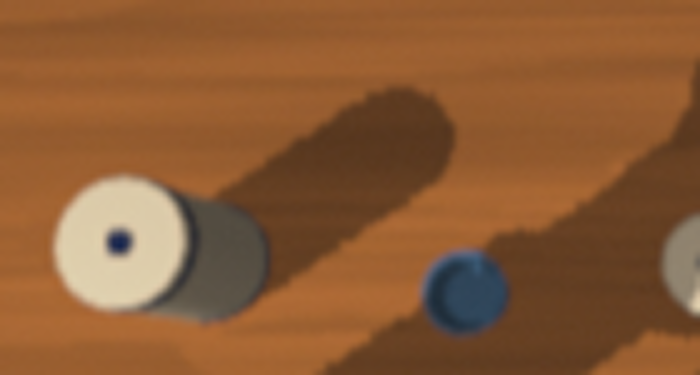

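View pics/c2.png

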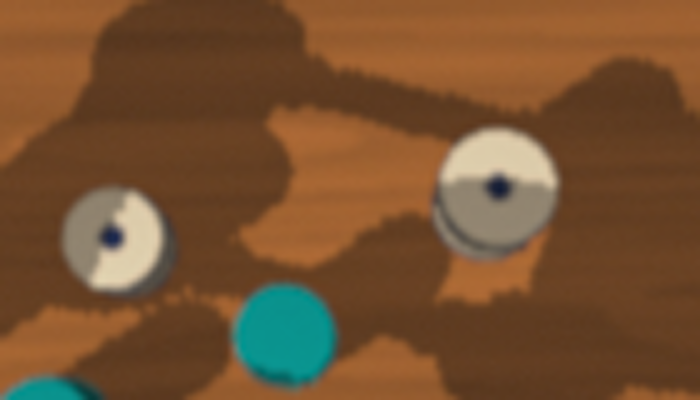

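View pics/c3.png

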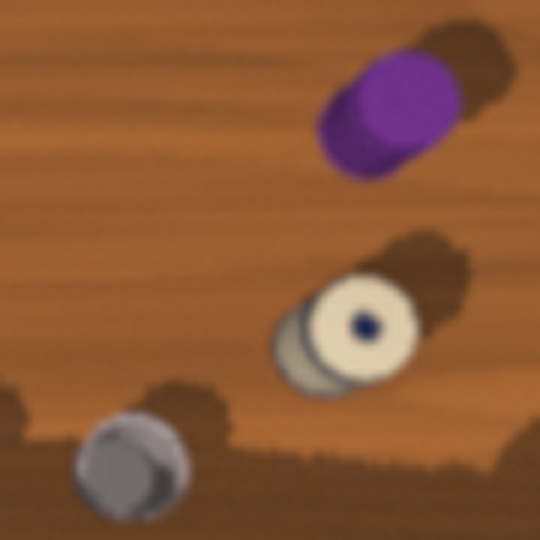

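View pics/c4.png

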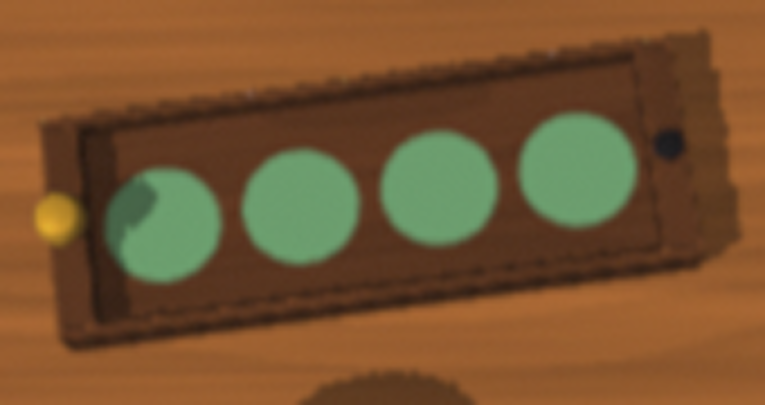

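Run:
```python
from h import *
import pickle
f=pickle.load(open("top0.pkl","rb"))
o=lambda x,y,s,ox,oy:(ox+(x+.5)/s-.5,oy+(y+.5)/s-.5)
C={"L4":(*o(119,242,5,80,190),.110,.056,(55,190)),"M2":(*o(111,237,5,200,195),.072,.044,None),"L3":(*o(499,187,5,200,195),.09,.05,None),"S1":(*o(366,326,6,340,155),.055,.038,None)}
for k,(u,v,h,d,_) in C.items(): print(k,at(f,u,v,h).round(4))
print("lid widths", [np.linalg.norm(at(f,*o(a,244,5,80,190),.11)-at(f,*o(b,244,5,80,190),.11)) for a,b in [(55,190)]],np.linalg.norm(at(f,*o(62,241,5,200,195),.072)-at(f,*o(167,241,5,200,195),.072)),np.linalg.norm(at(f,*o(440,187,5,200,195),.09)-at(f,*o(558,187,5,200,195),.09)),np.linalg.norm(at(f,*o(307,326,6,340,155),.055)-at(f,*o(420,326,6,340,155),.055)))
P=[at(f,*o(x,y,4.5,155,110),.012) for x,y in [(163.5,225),(301.5,206.5),(439.5,188),(578.5,170)]]
P=np.array(P);print(P.round(4),np.linalg.norm(np.diff(P,axis=0),axis=1))
c=P.mean(0);v=P[3]-P[0];print(c,np.degrees(np.arctan2(v[1],v[0])))
t=v/np.linalg.norm(v);print((c+np.outer([-.1125,-.0375,.0375,.1125],t)).round(4))
g=bot.grab_frame("wrist");save(g,"pics/w0.png");pickle.dump(g,open("w0.pkl","wb"))
fs=pickle.load(open("scene0.pkl","rb"))
for k,(u,v,h,d,_) in C.items(): print(k,proj(fs,at(f,u,v,h)))
for p in P: print(proj(fs,p))
print(g["xyz"],g["orientation"])
im=cv2.imread("pics/scene0.png")
cv2.imwrite("pics/s1.png",cv2.resize(im[100:310,145:405],None,fx=3,fy=2.8,interpolation=cv2.INTER_CUBIC))
```

```text
L4 [0.4351 0.3392 0.11  ]
M2 [0.4263 0.093  0.072 ]
L3 [ 0.4439 -0.0749  0.09  ]
S1 [ 0.4956 -0.3025  0.055 ]
lid widths [np.float64(0.057685452239250166)] 0.0458980386764138 0.05011269421906075 0.041216643450244964
[[ 0.6311  0.1764  0.012 ]
 [ 0.6399  0.1018  0.012 ]
 [ 0.6486  0.0274  0.012 ]
 [ 0.6571 -0.0474  0.012 ]] [0.07502471 0.07491415 0.07528181]
[0.64417706 0.06456638 0.012     ] -83.37747358055385
[[ 0.6312  0.1763  0.012 ]
 [ 0.6399  0.1018  0.012 ]
 [ 0.6485  0.0273  0.012 ]
 [ 0.6572 -0.0472  0.012 ]]
L4 (np.float64(380.3597604322124), np.float64(263.50496429446014))
M2 (np.float64(304.5293710773724), np.float64(194.36212787833648))
L3 (np.float64(256.8970663729317), np.float64(149.21886207652915))
S1 (np.float64(194.37551711877825), np.float64(117.77441974822106))
(np.float64(250.69553783890902), np.float64(278.1907623932296))
(np.float64(228.64539675611752), np.float64(255.6277318526449))
(np.float64(208.16799000578732), np.float64(234.58132341175914))
(np.float64(189.15495024956988), np.float64(214.75916240079482))
[0.10406851 0.56745303 0.37411653] [0.10696751 0.79656239 0.58989    0.07794928]
```

View pics/w0.png

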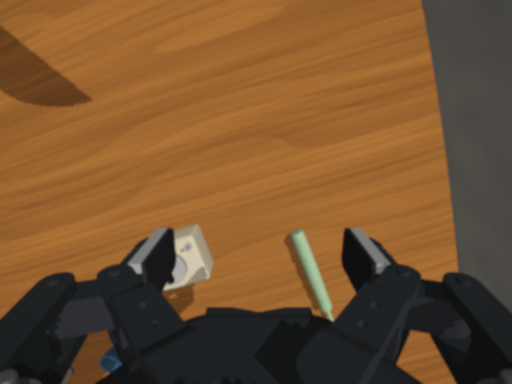

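View pics/s1.png

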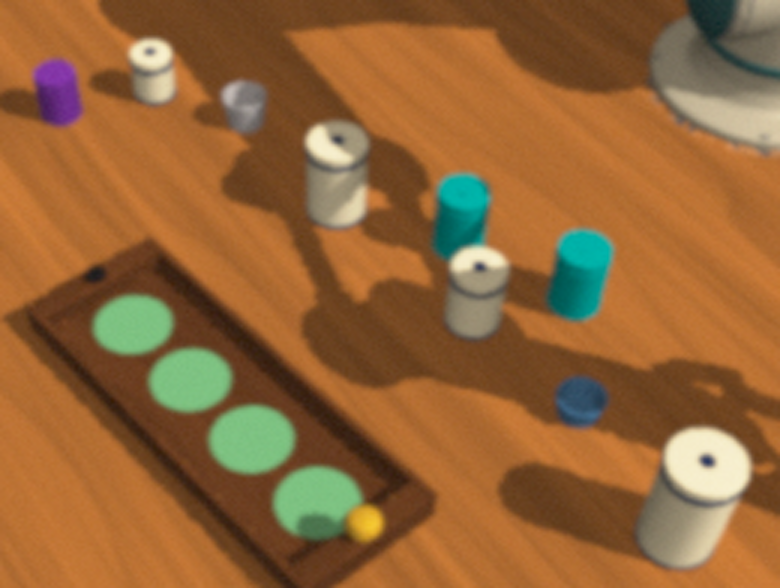

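Scene crop agrees: S1 (150,51), L3 (338,140), M2 (480,267), L4 (707,461), all cream with a blue dot and bands. The turquoise, purple, blue cup and grey items differ. The knob is by the near mark. Next I'll fuse the two cameras and set up move planning.

```bash
cat >> h.py <<'E'
def go(x,y,z,yaw=6.6,s=None):
    s=s or bot.get_state();M=q2R(s["tool_rot"]);d=M.T@(np.array([x,y,z])-s["tcp_pos"])*1000
    cy=np.degrees(np.arctan2(M[1,0],M[0,0]));tw=-np.radians((yaw-cy+90)%180-90)
    print("t",round(s["t"],2),"tcp",s["tcp_pos"].round(4),"yaw",cy.round(1),"d",d.round(1),"tw",round(tw,3),"tilt",M[:,2].round(3),"F",s["force"].round(1),"w",round(s["gripper_width"],3))
E
python3 - <<'E'
from h import *
import pickle
f=pickle.load(open("top0.pkl","rb"));g=pickle.load(open("scene0.pkl","rb"))
o=lambda x,y,s,ox,oy:(ox+(x+.5)/s-.5,oy+(y+.5)/s-.5)
q=lambda x,y:(145+(x+.5)/3-.5,100+(y+.5)/2.8-.5)
for k,a,b,h in [("L4",o(119,242,5,80,190),q(707,461),.11),("M2",o(111,237,5,200,195),q(480,267),.072),("L3",o(499,187,5,200,195),q(338,140),.09),("S1",o(366,326,6,340,155),q(150,51),.055),
 ("m1",o(163.5,225,4.5,155,110),q(318,502),.012),("m2",o(301.5,206.5,4.5,155,110),q(252,439),.012),("m3",o(439.5,188,4.5,155,110),q(190.5,380),.012),("m4",o(578.5,170,4.5,155,110),q(133.5,324.5),.012)]:
    A=at(f,*a,h);B=at(g,*b,h);print(k,A.round(4)[:2],B.round(4)[:2],((A+B)/2).round(4)[:2])
go(.4956,-.3025,.15)
E
```

```text
L4 [0.4351 0.3392] [0.4365 0.3405] [0.4358 0.3399]
M2 [0.4263 0.093 ] [0.4273 0.0948] [0.4268 0.0939]
L3 [ 0.4439 -0.0749] [ 0.444 -0.073] [ 0.4439 -0.074 ]
S1 [ 0.4956 -0.3025] [ 0.4952 -0.3016] [ 0.4954 -0.3021]
m1 [0.6311 0.1764] [0.6322 0.1779] [0.6317 0.1771]
m2 [0.6399 0.1018] [0.641  0.1037] [0.6404 0.1028]
m3 [0.6486 0.0274] [0.6498 0.0294] [0.6492 0.0284]
m4 [ 0.6571 -0.0474] [ 0.6582 -0.0452] [ 0.6577 -0.0463]
t 0.15 tcp [0.168  0.5495 0.2306] yaw 73.0 d [-718.8  562.4   81.5] tw 1.159 tilt [-0.001 -0.001 -1.   ] F [ 0.7 -0.8  0.4] w 1.0
```

Emit:
apply_moves(
  increments=[
    [0,0,0,0.18],
    [0,0,0,0.18],
    [0,0,0,0.18],
    [0,0,0,0.18],
    [0,0,0,0.18],
  ],
)

```text
t: 0.78
tcp_pos: [0.1675, 0.5483, 0.2285]
tool_rot: [0.002, 0.985, 0.171, -0.002]
force: [0.2, 0.3, -0.0]
gripper_width: 1.001
```

Emit:
apply_moves(
  increments=[
    [20,50,0,0.12],
    [20,55,0,0.11],
    [15,58,0,0],
    [15,58,0,0],
    [15,58,0,0],
  ],
)

```text
t: 1.4
tcp_pos: [0.3011, 0.2874, 0.2274]
tool_rot: [0.003, 0.998, 0.057, -0.001]
force: [1.4, -0.3, 0.2]
gripper_width: 0.997
```

```bash
python3 -c "
from h import *
go(.4954,-.3021,.15)"
```

```text
t 1.4 tcp [0.3011 0.2874 0.2274] yaw 6.5 d [126.  607.3  80.6] tw -0.001 tilt [-0.002 -0.006 -1.   ] F [ 1.4 -0.3  0.2] w 0.997
```

Emit:
apply_moves(
  increments=[
    [12,60,0,0],
    [12,60,0,0],
    [12,60,0,0],
    [12,60,0,0],
    [12,60,0,0],
  ],
)

```text
t: 2.02
tcp_pos: [0.3957, -0.0105, 0.2295]
tool_rot: [0.003, 0.998, 0.058, 0.001]
force: [1.1, 1.4, -0.3]
gripper_width: 0.998
```

Emit:
apply_moves(
  increments=[
    [12,60,0,0],
    [12,60,0,0],
    [12,60,0,0],
    [12,60,0,0],
    [12,40,0,0],
  ],
  claw=0.5,
)

```text
t: 2.65
tcp_pos: [0.4874, -0.2904, 0.2304]
tool_rot: [0.002, 0.998, 0.055, 0.002]
force: [1.0, 0.2, -0.2]
gripper_width: 0.752
```

```bash
python3 -c "
from h import *
go(.4954,-.3021,.15)
g=bot.grab_frame('wrist');save(g,'pics/w1.png')
print(g['xyz'],q2R(g['orientation']).round(3), proj(g,[.4954,-.3021,.055]))
import pickle;pickle.dump(g,open('w1.pkl','wb'))"
```

```text
t 2.65 tcp [ 0.4874 -0.2904  0.2304] yaw 6.3 d [ 6.3 12.2 80.5] tw -0.004 tilt [ 0.005 -0.004 -1.   ] F [ 1.   0.2 -0.2] w 0.752
[ 0.47891114 -0.22542932  0.37370537] [[ 0.994  0.106  0.033]
 [ 0.111 -0.958 -0.265]
 [ 0.004  0.267 -0.964]] (np.float64(264.0280609012869), np.float64(176.74297163783686))
```

View pics/w1.png

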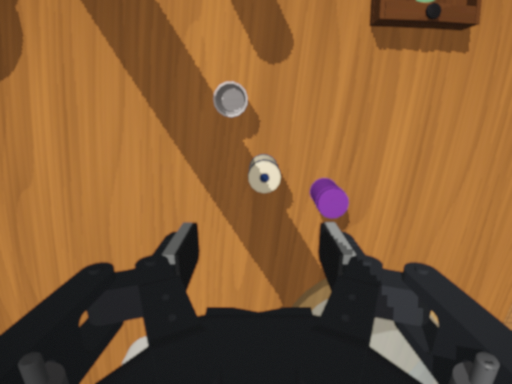

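The wrist view confirms it: the small cream canister's dot is at (264,178), against a predicted (264,177). Purple is at (325,190), on the +x jaw side, so I'll check its clearance.

```bash
python3 -c "
from h import *
import pickle
g=pickle.load(open('w1.pkl','rb'))
print(at(g,334,206,.055)-[.4954,-.3021,0], at(g,264,178,.055), at(g,322,186,0)-[.4954,-.3021,0])
print(at(g,230,98,.0)-[.4954,-.3021,0])
go(.4954,-.3021,.035)"
```

```text
[ 0.08843676 -0.02680321  0.055     ] [ 0.4955434  -0.30360623  0.055     ] [ 0.08438622 -0.01745928  0.        ]
[-0.05245745  0.08503063  0.        ]
t 2.7 tcp [ 0.4899 -0.2958  0.23  ] yaw 6.3 d [  3.5   4.9 195.1] tw -0.006 tilt [ 0.007 -0.01  -1.   ] F [ 3.6 -4.5  1.1] w 0.749
```

Emit:
apply_moves(
  increments=[
    [4,6,50,0],
    [0,0,50,0],
    [0,0,45,0],
    [0,0,30,0],
    [0,0,10,0],
  ],
)

```text
t: 3.32
tcp_pos: [0.4975, -0.3061, 0.0399]
tool_rot: [0.006, 0.999, 0.053, 0.005]
force: [0.7, 0.7, -0.3]
gripper_width: 0.747
```

```bash
python3 -c "
from h import *
go(.4954,-.3025,.020)"
```

```text
t 3.33 tcp [ 0.4975 -0.3061  0.0399] yaw 6.1 d [-1.8 -4.1 19.9] tw -0.009 tilt [ 0.01  -0.011 -1.   ] F [ 0.7  0.7 -0.3] w 0.747
```

Emit:
apply_moves(
  increments=[
    [-2,-4,12,0],
    [0,0,7,0],
    [0,0,0,0],
    [0,0,0,0],
    [0,0,0,0],
  ],
)

```text
t: 3.95
tcp_pos: [0.4971, -0.3034, 0.0229]
tool_rot: [0.008, 0.999, 0.053, 0.007]
force: [-0.2, -0.2, -0.5]
gripper_width: 0.749
```

```bash
python3 -c "
from h import *
go(.4954,-.3025,.020)"
```

```text
t 3.95 tcp [ 0.4971 -0.3034  0.0229] yaw 6.1 d [-1.7 -1.1  2.8] tw -0.009 tilt [ 0.014 -0.015 -1.   ] F [-0.2 -0.2 -0.5] w 0.749
```

Emit:
apply_moves(
  increments=[
    [0,-1,2,0],
    [0,0,0,0],
    [0,0,0,0],
    [0,0,0,0],
    [0,0,0,0],
  ],
  claw=-1,
)

```text
t: 4.58
tcp_pos: [0.4974, -0.3028, 0.0216]
tool_rot: [0.008, 0.999, 0.053, 0.007]
force: [0.4, 0.6, 1.3]
gripper_width: 0.431
```

```bash
python3 -c "
from h import *
go(.6317,.1771,.15)
print(bot.get_state()['joint_pos'])"
```

```text
t 4.58 tcp [ 0.4974 -0.3028  0.0216] yaw 6.1 d [ 186.3 -460.6 -133.8] tw -0.009 tilt [ 0.015 -0.016 -1.   ] F [0.4 0.6 1.3] w 0.431
[-0.66445307  0.46566855  1.79106281 -0.00373365  0.86304263 -0.76852357]
```

Emit:
apply_moves(
  increments=[
    [0,0,0,0],
    [0,0,-15,0],
    [0,0,-30,0],
    [0,0,-40,0],
    [15,-40,-10,0],
  ],
)

```text
t: 5.2
tcp_pos: [0.5067, -0.2615, 0.1202]
tool_rot: [0.008, 0.999, 0.051, 0.007]
force: [1.2, 0.1, -1.2]
gripper_width: 0.431
```

```bash
python3 -c "
from h import *
go(.6317,.1771,.11)"
```

```text
t 5.2 tcp [ 0.5067 -0.2615  0.1202] yaw 5.9 d [ 169.3 -423.6    5.1] tw -0.012 tilt [ 0.015 -0.016 -1.   ] F [ 1.2  0.1 -1.2] w 0.431
```

Emit:
apply_moves(
  increments=[
    [21,-52,0,-0.012],
    [21,-52,0,0],
    [21,-52,0,0],
    [21,-52,0,0],
    [21,-52,0,0],
  ],
)

```text
t: 5.82
tcp_pos: [0.5863, 0.0137, 0.1244]
tool_rot: [0.011, 0.998, 0.055, 0.013]
force: [0.7, -1.1, -1.1]
gripper_width: 0.432
```

Emit:
apply_moves(
  increments=[
    [21,-52,0,0],
    [21,-52,0,0],
    [16,-45,0,0],
    [0,0,0,0],
    [0,0,0,0],
  ],
)

```text
t: 6.45
tcp_pos: [0.6294, 0.1778, 0.127]
tool_rot: [0.011, 0.998, 0.058, 0.016]
force: [-0.4, -0.4, -1.0]
gripper_width: 0.431
```

```bash
python3 -c "
from h import *
go(.6317,.1771,.036)
g=bot.grab_frame('wrist');save(g,'pics/w2.png')
print(proj(g,[.6317,.1771,.012]))
f=bot.grab_frame('scene');save(f,'pics/s2.png')
"
```

```text
t 6.45 tcp [0.6294 0.1778 0.127 ] yaw 6.7 d [-0.6 -1.1 91. ] tw 0.001 tilt [ 0.033 -0.019 -0.999] F [-0.4 -0.4 -1. ] w 0.431
(np.float64(257.7465722650539), np.float64(177.8386962335898))
```

View pics/w2.png

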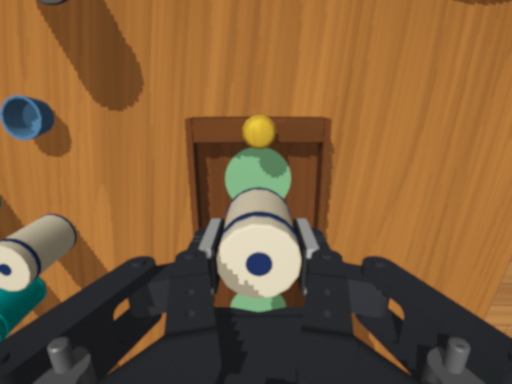

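View pics/s2.png

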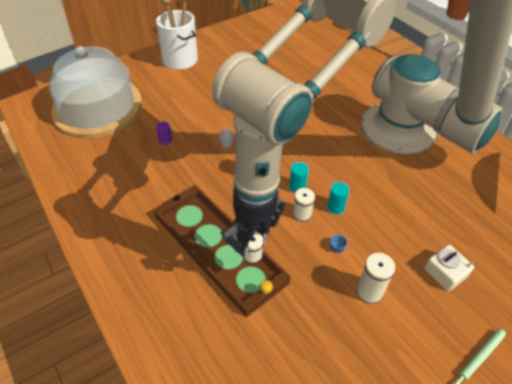

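Emit:
apply_moves(
  increments=[
    [0,-1,25,0],
    [0,0,25,0],
    [0,0,25,0],
    [0,0,12,0],
    [0,0,0,0],
  ],
)

```text
t: 7.18
tcp_pos: [0.633, 0.1692, 0.0405]
tool_rot: [0.011, 0.998, 0.053, 0.017]
force: [0.4, -0.4, -0.7]
gripper_width: 0.426
```

```bash
python3 -c "
from h import *
go(.6317,.1771,.034)"
```

```text
t 7.17 tcp [0.633  0.1692 0.0405] yaw 6.1 d [-0.7 -8.1  6.3] tw -0.009 tilt [ 0.035 -0.02  -0.999] F [ 0.4 -0.4 -0.7] w 0.426
```

Emit:
apply_moves(
  increments=[
    [-1,-8,0,-0.009],
    [0,0,0,0],
    [0,0,3,0],
    [0,0,0,0],
    [0,0,0,0],
  ],
)

```text
t: 7.8
tcp_pos: [0.6332, 0.1779, 0.0405]
tool_rot: [0.011, 0.998, 0.058, 0.02]
force: [0.6, 0.5, -0.9]
gripper_width: 0.431
```

```bash
python3 -c "
from h import *
go(.6317,.1771,.034)"
```

```text
t 7.8 tcp [0.6332 0.1779 0.0405] yaw 6.6 d [-1.8  0.5  6.5] tw 0.001 tilt [ 0.041 -0.019 -0.999] F [ 0.6  0.5 -0.9] w 0.431
```

Emit:
apply_moves(
  increments=[
    [-2,0,3,0],
    [0,0,2,0],
    [0,0,2,0],
    [0,0,2,0],
    [0,0,1,0],
  ],
)

```text
t: 8.43
tcp_pos: [0.6315, 0.1775, 0.034]
tool_rot: [0.011, 0.998, 0.058, 0.02]
force: [-1.6, 0.2, 3.1]
gripper_width: 0.431
```

```bash
python3 -c "
from h import *
go(.6317,.1771,.034)"
```

```text
t 8.43 tcp [0.6315 0.1775 0.034 ] yaw 6.6 d [0.1 0.4 0. ] tw 0.0 tilt [ 0.042 -0.019 -0.999] F [-1.6  0.2  3.1] w 0.431
```

Emit:
apply_moves(
  increments=[
    [0,0,0,0],
    [0,0,0,0],
    [0,0,0,0],
    [0,0,-5,0],
    [0,0,-20,0],
  ],
  claw=0.4,
)

```text
t: 9.05
tcp_pos: [0.6296, 0.1776, 0.0574]
tool_rot: [0.011, 0.998, 0.057, 0.019]
force: [0.6, -0.6, 0.5]
gripper_width: 0.698
```

```bash
python3 -c "
from h import *
go(.4268,.0939,.2)"
```

```text
t 9.05 tcp [0.6296 0.1776 0.0574] yaw 6.6 d [-205.8   63.4 -148.7] tw 0.0 tilt [ 0.039 -0.02  -0.999] F [ 0.6 -0.6  0.5] w 0.698
```

Emit:
apply_moves(
  increments=[
    [0,0,-50,0],
    [-20,5,-50,0],
    [-45,12,-10,0],
    [-55,18,0,0],
    [-55,18,0,0],
  ],
)

```text
t: 9.68
tcp_pos: [0.4597, 0.1068, 0.1677]
tool_rot: [0.011, 0.998, 0.058, 0.024]
force: [-0.7, -0.6, 0.3]
gripper_width: 0.7
```

```bash
python3 -c "
from h import *
go(.4268,.0939,.14)
g=bot.grab_frame('wrist');save(g,'pics/w3.png')
print(proj(g,[.4268,.0939,.072]))
f=bot.grab_frame('scene');save(f,'pics/s3.png')
im=cv2.imread('pics/s3.png');cv2.imwrite('pics/s3c.png',cv2.resize(im[180:320,150:310],None,fx=4,fy=4,interpolation=cv2.INTER_CUBIC))
"
```

```text
t 9.68 tcp [0.4597 0.1068 0.1677] yaw 6.7 d [-35.5   8.3  26.3] tw 0.002 tilt [ 0.049 -0.018 -0.999] F [-0.7 -0.6  0.3] w 0.7
(np.float64(215.46956008609664), np.float64(192.52756989445479))
```

View pics/w3.png

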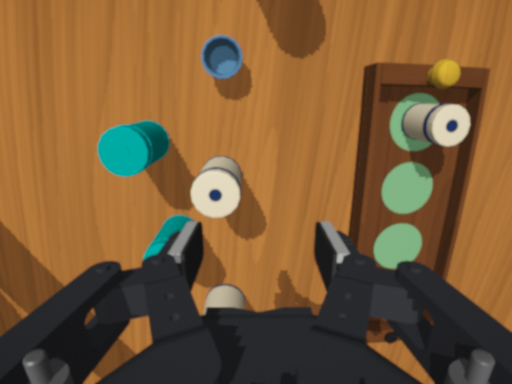

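View pics/s3c.png

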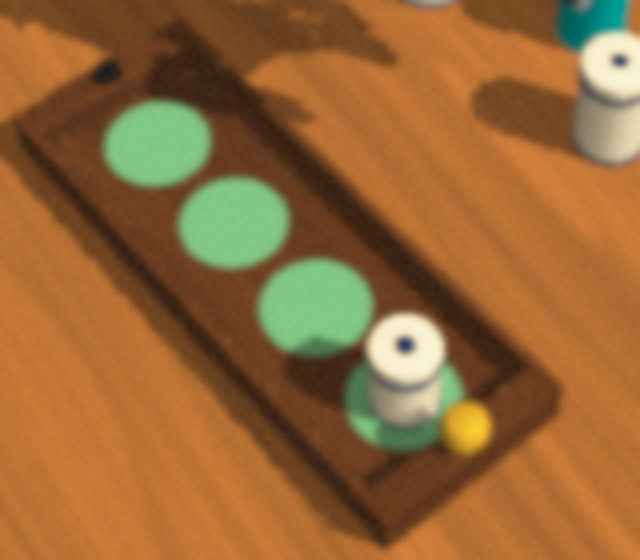

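Small stands on mark 1; its lid dot is at crop (405,344), directly above the disc. The medium canister's dot is at wrist (215,195), as predicted (215,193). The tool tilt is creeping (about 3°), so I'll check how it behaves while holding.

```bash
python3 -c "
from h import *
for i in range(5):
    s=bot.get_state();M=q2R(s['tool_rot']);print(s['t'],s['tcp_pos'].round(4),M[:,2].round(4),s['joint_pos'].round(4),s['joint_torque'].round(1))
    bot.grab_frame('top')
"
```

```text
9.775 [0.4528 0.1056 0.1662] [ 0.0389 -0.0199 -0.999 ] [ 0.0979  0.1426  1.8563 -0.0264  1.106  -0.006 ] [ -0.5 -32.9 -22.2  -0.3  -0.1  -0.1]
9.825 [0.4575 0.1065 0.1672] [ 0.0454 -0.0186 -0.9988] [ 0.0985  0.1453  1.8504 -0.0257  1.1027 -0.0055] [ -0.1 -32.6 -20.4  -0.2   0.2  -0. ]
9.875 [0.4604 0.1071 0.1678] [ 0.0488 -0.0181 -0.9986] [ 0.099   0.1474  1.8463 -0.0256  1.1012 -0.0054] [ -0.  -32.5 -20.7  -0.1   0.1  -0. ]
9.925 [0.462  0.1074 0.1679] [ 0.0499 -0.0179 -0.9986] [ 0.0993  0.149   1.8439 -0.0255  1.1009 -0.0054] [ -0.  -32.5 -21.3  -0.1  -0.1  -0. ]
9.975 [0.4626 0.1076 0.1678] [ 0.0498 -0.0179 -0.9986] [ 0.0996  0.1501  1.8428 -0.0256  1.101  -0.0055] [ -0.  -32.5 -21.8  -0.1  -0.2   0. ]
```

Emit:
apply_moves(
  increments=[
    [-50,8,0,0],
    [0,0,0,0],
    [0,0,0,0],
    [0,0,0,0],
    [0,0,0,0],
  ],
)

```text
t: 10.65
tcp_pos: [0.4206, 0.0952, 0.1657]
tool_rot: [0.01, 0.998, 0.059, 0.026]
force: [-0.4, -1.1, -0.7]
gripper_width: 0.7
```

```bash
python3 -c "
from h import *
go(.4268,.0939,.06)
"
```

```text
t 10.65 tcp [0.4206 0.0952 0.1657] yaw 6.8 d [  0.7  -0.4 105.9] tw 0.003 tilt [ 0.053 -0.017 -0.998] F [-0.4 -1.1 -0.7] w 0.7
```

Emit:
apply_moves(
  increments=[
    [0,0,40,0],
    [0,0,45,0],
    [0,0,30,0],
    [0,0,10,0],
    [0,0,1,0],
  ],
)

```text
t: 11.28
tcp_pos: [0.4338, 0.0939, 0.0385]
tool_rot: [0.01, 0.998, 0.059, 0.03]
force: [-0.7, 0.4, 0.2]
gripper_width: 0.703
```

```bash
python3 -c "
from h import *
go(.4268,.0939,.030)
"
```

```text
t 11.28 tcp [0.4338 0.0939 0.0385] yaw 6.8 d [-7.5 -1.1  8. ] tw 0.004 tilt [ 0.061 -0.017 -0.998] F [-0.7  0.4  0.2] w 0.703
```

Emit:
apply_moves(
  increments=[
    [-7,-1,4,0],
    [0,0,2,0],
    [0,0,0,0],
    [0,0,0,0],
    [0,0,0,0],
  ],
  claw=-1,
)

```text
t: 11.9
tcp_pos: [0.4281, 0.0942, 0.0377]
tool_rot: [0.01, 0.998, 0.06, 0.033]
force: [0.3, 0.3, -1.7]
gripper_width: 0.501
```

```bash
python3 -c "
from h import *
go(.4268,.0939,.032)
"
```

```text
t 11.9 tcp [0.4281 0.0942 0.0377] yaw 6.9 d [-1.7 -0.   5.6] tw 0.005 tilt [ 0.068 -0.017 -0.998] F [ 0.3  0.3 -1.7] w 0.501
```

Gripping across the tilt would lift the canister about 4° off vertical. I'll release it, turn the jaws 90° so the tilt lies about the jaw axis and the canister stays upright, and regrasp.

Emit:
apply_moves(
  increments=[
    [0,0,0,0],
    [0,0,0,0],
    [0,0,-30,0],
    [0,0,-60,-0.1],
    [0,0,-10,-0.18],
  ],
  claw=0.5,
)

```text
t: 12.52
tcp_pos: [0.4213, 0.0958, 0.1391]
tool_rot: [0.015, 0.979, 0.202, 0.03]
force: [0.1, 0.6, -0.4]
gripper_width: 0.749
```

Emit:
apply_moves(
  increments=[
    [0,0,0,-0.18],
    [0,0,0,-0.18],
    [0,0,0,-0.18],
    [0,0,0,-0.18],
    [0,0,0,-0.18],
  ],
)

```text
t: 13.15
tcp_pos: [0.4226, 0.0959, 0.141]
tool_rot: [0.028, 0.784, 0.62, 0.022]
force: [0.4, 0.1, 0.4]
gripper_width: 0.754
```

```bash
python3 -c "
from h import *
go(.4268,.0939,.06,90)
"
```

```text
t 13.15 tcp [0.4226 0.0959 0.141 ] yaw 76.7 d [-1.  -1.3 81.2] tw -0.233 tilt [ 0.07  -0.016 -0.997] F [0.4 0.1 0.4] w 0.754
```

Emit:
apply_moves(
  increments=[
    [0,0,0,-0.12],
    [0,0,0,-0.09],
    [0,0,0,-0.01],
    [0,0,0,0],
    [0,0,0,0],
  ],
)

```text
t: 13.78
tcp_pos: [0.4225, 0.0959, 0.1407]
tool_rot: [0.03, 0.709, 0.704, 0.019]
force: [-1.2, -0.4, 0.3]
gripper_width: 0.748
```

```bash
python3 -c "
from h import *
go(.4268,.0939,.032,90)
g=bot.grab_frame('wrist');save(g,'pics/w4.png')
print(proj(g,[.4268,.0939,.072]))
import pickle;pickle.dump(g,open('w4.pkl','wb'))
"
```

```text
t 13.78 tcp [0.4225 0.0959 0.1407] yaw 89.5 d [ -0.2  -3.3 108.7] tw -0.008 tilt [ 0.069 -0.016 -0.997] F [-1.2 -0.4  0.3] w 0.748
(np.float64(259.39545202410824), np.float64(195.65356981555342))
```

View pics/w4.png

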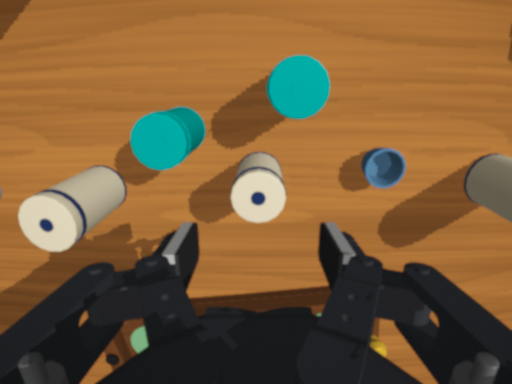

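Medium stands upright, dot at (258,198), with the jaws on either side. I'll descend.

```bash
python3 -c "
from h import *
import pickle;g=pickle.load(open('w4.pkl','rb'))
p=at(g,258,198,.072);print(p)
go(p[0],p[1],.032,90)
"
```

```text
[0.4287983  0.09277896 0.072     ]
t 13.82 tcp [0.4226 0.0958 0.1407] yaw 89.5 d [ -1.3  -1.3 108.9] tw -0.008 tilt [ 0.069 -0.016 -0.997] F [ 0.1 -0.2  0.1] w 0.748
```

Emit:
apply_moves(
  increments=[
    [0,0,30,0],
    [0,0,40,0],
    [0,0,20,0],
    [0,0,5,0],
    [0,0,1,0],
  ],
)

```text
t: 14.45
tcp_pos: [0.4319, 0.0945, 0.044]
tool_rot: [0.032, 0.71, 0.703, 0.021]
force: [0.4, -0.4, 0.2]
gripper_width: 0.751
```

```bash
python3 -c "
from h import *
go(.428,.0945,.032,90)
"
```

```text
t 14.45 tcp [0.4319 0.0945 0.044 ] yaw 89.4 d [ 0.2 -4.8 11.7] tw -0.01 tilt [ 0.074 -0.016 -0.997] F [ 0.4 -0.4  0.2] w 0.751
```

Emit:
apply_moves(
  increments=[
    [0,-3,6,-0.01],
    [0,0,3,0],
    [0,0,0,0],
    [0,0,0,0],
    [0,0,0,0],
  ],
  claw=-1,
)

```text
t: 15.08
tcp_pos: [0.4301, 0.0945, 0.0389]
tool_rot: [0.034, 0.706, 0.707, 0.022]
force: [0.4, -0.1, -2.3]
gripper_width: 0.5
```

```bash
python3 -c "
from h import *
go(.53,.1028,.14,90)
"
```

```text
t 15.07 tcp [0.4301 0.0945 0.0389] yaw 90.1 d [  6.5 107.6 -93. ] tw 0.001 tilt [ 0.079 -0.016 -0.997] F [ 0.4 -0.1 -2.3] w 0.5
```

Emit:
apply_moves(
  increments=[
    [0,0,-30,0],
    [0,5,-45,0],
    [0,40,-10,0],
    [0,50,0,0],
    [0,50,0,0],
  ],
)

```text
t: 15.7
tcp_pos: [0.5652, 0.0964, 0.1348]
tool_rot: [0.031, 0.705, 0.708, 0.019]
force: [0.4, 0.7, -1.1]
gripper_width: 0.504
```

```bash
python3 -c "
from h import *
go(.6425,.1028,.11,90)
"
```

```text
t 15.7 tcp [0.5652 0.0964 0.1348] yaw 90.2 d [ 6.6 75.4 30.2] tw 0.003 tilt [ 0.071 -0.016 -0.997] F [ 0.4  0.7 -1.1] w 0.504
```

Emit:
apply_moves(
  increments=[
    [3,35,0,0],
    [3,25,10,0],
    [0,10,20,0],
    [0,3,15,0],
    [0,0,5,0],
  ],
)

```text
t: 16.32
tcp_pos: [0.6451, 0.1014, 0.0842]
tool_rot: [0.03, 0.706, 0.708, 0.018]
force: [-0.2, -0.4, -1.8]
gripper_width: 0.502
```

```bash
python3 -c "
from h import *
go(.6425,.1028,.055,90)
g=bot.grab_frame('scene');save(g,'pics/s4.png')
im=cv2.imread('pics/s4.png');cv2.imwrite('pics/s4c.png',cv2.resize(im[180:320,150:310],None,fx=4,fy=4,interpolation=cv2.INTER_CUBIC))
go(.6425,.1028,.055,90)
"
```

```text
t 16.32 tcp [0.6451 0.1014 0.0842] yaw 90.1 d [ 1.9 -4.5 28.9] tw 0.002 tilt [ 0.067 -0.017 -0.998] F [-0.2 -0.4 -1.8] w 0.502
t 16.38 tcp [0.6446 0.1014 0.0839] yaw 90.1 d [ 1.9 -4.  28.6] tw 0.002 tilt [ 0.066 -0.017 -0.998] F [-0.8 -0.6 -2.3] w 0.5
```

View pics/s4c.png

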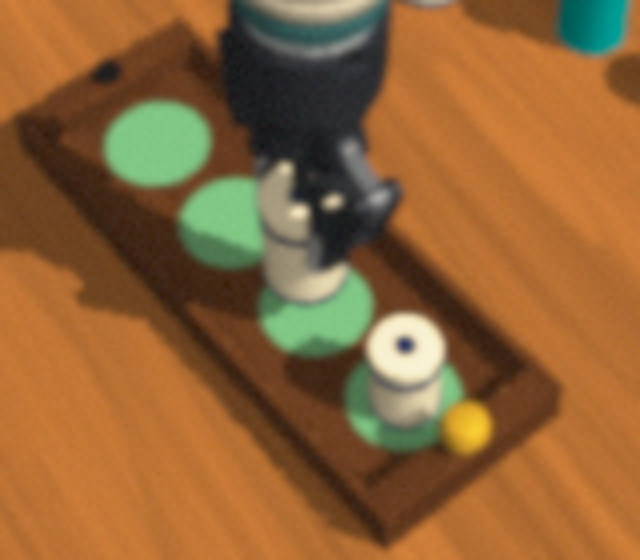

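Medium is held upright above mark 2 at crop (310,300). Small still stands on mark 1. I'll lower medium.

Emit:
apply_moves(
  increments=[
    [2,-3,10,0],
    [0,-1,12,0],
    [0,0,8,0],
    [0,0,2,0],
    [0,0,1,0],
  ],
)

```text
t: 17.0
tcp_pos: [0.6412, 0.1031, 0.0501]
tool_rot: [0.03, 0.706, 0.708, 0.018]
force: [-2.1, -0.3, 6.0]
gripper_width: 0.503
```

```bash
python3 -c "
from h import *
go(.6425,.1028,.051,90)
"
```

```text
t 17.0 tcp [0.6412 0.1031 0.0501] yaw 90.1 d [-0.3  1.3 -0.8] tw 0.002 tilt [ 0.067 -0.017 -0.998] F [-2.1 -0.3  6. ] w 0.503
```

Emit:
apply_moves(
  increments=[
    [0,0,0,0],
    [0,0,0,0],
    [0,0,-5,0],
    [0,0,-40,0],
    [0,0,-60,0],
  ],
  claw=0.35,
)

```text
t: 17.62
tcp_pos: [0.6324, 0.1045, 0.1539]
tool_rot: [0.027, 0.706, 0.708, 0.015]
force: [0.3, -0.3, 1.0]
gripper_width: 0.673
```

```bash
python3 -c "
from h import *
go(.444,-.074,.16,90)
g=bot.grab_frame('scene');save(g,'pics/s5.png')
im=cv2.imread('pics/s5.png');cv2.imwrite('pics/s5c.png',cv2.resize(im[180:320,150:310],None,fx=4,fy=4,interpolation=cv2.INTER_CUBIC))
"
```

```text
t 17.62 tcp [0.6324 0.1045 0.1539] yaw 90.1 d [-178.1 -188.3  -14.3] tw 0.002 tilt [ 0.06  -0.017 -0.998] F [ 0.3 -0.3  1. ] w 0.673
```

View pics/s5c.png

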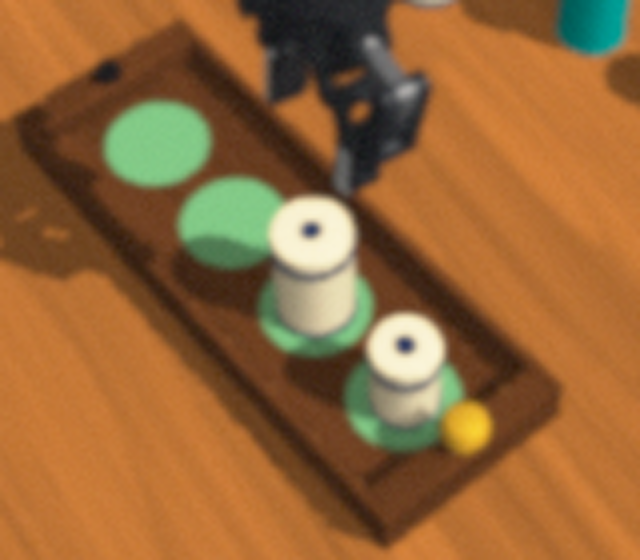

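Emit:
apply_moves(
  increments=[
    [-42,-44,-5,0],
    [-42,-44,0,0],
    [-42,-44,0,0],
    [-36,-38,0,0],
    [-10,-12,0,0],
  ],
  claw=0.6,
)

```text
t: 18.3
tcp_pos: [0.4568, -0.0713, 0.1628]
tool_rot: [0.04, 0.704, 0.709, 0.027]
force: [0.2, -0.4, 0.1]
gripper_width: 0.803
```

```bash
python3 -c "
from h import *
g=bot.grab_frame('wrist');save(g,'pics/w5.png')
go(.444,-.074,.11,90)
print(proj(g,[.4439,-.074,.09]))
import pickle;pickle.dump(g,open('w5.pkl','wb'))
"
```

```text
t 18.35 tcp [ 0.4562 -0.0716  0.1628] yaw 90.4 d [ -1.2 -17.1  51.4] tw 0.007 tilt [ 0.093 -0.019 -0.995] F [-1.2 -0.1 -1.1] w 0.802
(np.float64(258.9225854799455), np.float64(171.32509685256213))
```

View pics/w5.png

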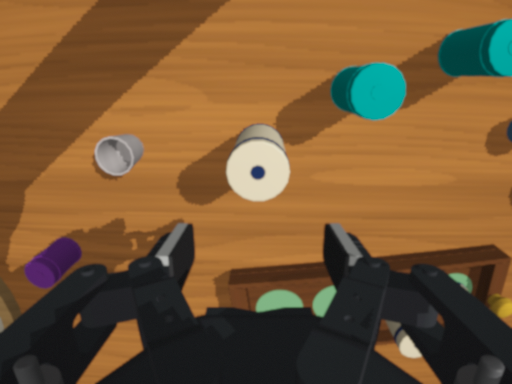

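Large cream canister's dot is at (258,173), as predicted (259,171), with clear space for the jaws.

```bash
python3 -c "
from h import *
go(.446,-.0740,.040,92)
"
```

```text
t 18.35 tcp [ 0.4562 -0.0716  0.1628] yaw 90.4 d [  0.2 -21.6 121.3] tw -0.028 tilt [ 0.093 -0.019 -0.995] F [-1.2 -0.1 -1.1] w 0.802
```

Emit:
apply_moves(
  increments=[
    [0,-22,20,0],
    [0,0,35,0],
    [0,0,30,0],
    [0,0,18,0],
    [0,0,8,0],
  ],
)

```text
t: 18.98
tcp_pos: [0.4544, -0.0736, 0.0512]
tool_rot: [0.046, 0.703, 0.709, 0.031]
force: [0.5, 0.4, 0.2]
gripper_width: 0.8
```

```bash
python3 -c "
from h import *
go(.446,-.0740,.040,90)
"
```

```text
t 18.98 tcp [ 0.4544 -0.0736  0.0512] yaw 90.4 d [-0.1 -9.6 10.2] tw 0.007 tilt [ 0.109 -0.021 -0.994] F [0.5 0.4 0.2] w 0.8
```

Emit:
apply_moves(
  increments=[
    [0,-9,7,0],
    [0,0,3,0],
    [0,0,0,0],
    [0,0,0,0],
    [0,0,0,0],
  ],
  claw=-1,
)

```text
t: 19.6
tcp_pos: [0.4471, -0.0731, 0.0438]
tool_rot: [0.048, 0.702, 0.709, 0.032]
force: [-0.8, -0.2, -0.7]
gripper_width: 0.574
```

```bash
python3 -c "
from h import *
go(.446,-.0740,.040,90)
print(bot.get_state()['joint_pos'])
"
```

```text
t 19.6 tcp [ 0.4471 -0.0731  0.0438] yaw 90.5 d [-0.8 -1.6  3.6] tw 0.009 tilt [ 0.112 -0.022 -0.993] F [-0.8 -0.2 -0.7] w 0.574
[-0.32857861  0.24451729  2.11721556  0.02513422  0.66667523 -1.9283143 ]
```

Emit:
apply_moves(
  increments=[
    [0,0,-25,0],
    [0,0,-40,0],
    [15,30,-5,0],
    [20,42,0,0],
    [20,42,0,0],
  ],
)

```text
t: 20.23
tcp_pos: [0.55, -0.0146, 0.1246]
tool_rot: [0.045, 0.704, 0.708, 0.03]
force: [0.9, -1.4, -2.0]
gripper_width: 0.576
```

```bash
python3 -c "
from h import *
go(.6523,.0284,.11,90)
"
```

```text
t 20.23 tcp [ 0.55   -0.0146  0.1246] yaw 90.3 d [ 42.8 100.4  24.4] tw 0.005 tilt [ 0.106 -0.021 -0.994] F [ 0.9 -1.4 -2. ] w 0.576
```

Emit:
apply_moves(
  increments=[
    [20,45,5,0],
    [14,32,5,0],
    [5,10,10,0],
    [0,3,15,0],
    [0,0,8,0],
  ],
)

```text
t: 20.85
tcp_pos: [0.6465, 0.0263, 0.0859]
tool_rot: [0.044, 0.703, 0.709, 0.028]
force: [0.3, 0.1, -1.5]
gripper_width: 0.574
```

```bash
python3 -c "
from h import *
g=bot.grab_frame('scene');save(g,'pics/s6.png')
im=cv2.imread('pics/s6.png');cv2.imwrite('pics/s6c.png',cv2.resize(im[180:320,150:310],None,fx=4,fy=4,interpolation=cv2.INTER_CUBIC))
go(.6523,.0284,.056,90)
"
```

```text
t 20.9 tcp [0.6457 0.0263 0.0849] yaw 90.4 d [ 2.7  3.7 29.4] tw 0.007 tilt [ 0.1   -0.021 -0.995] F [-0.2 -1.  -2.1] w 0.57
```

View pics/s6c.png

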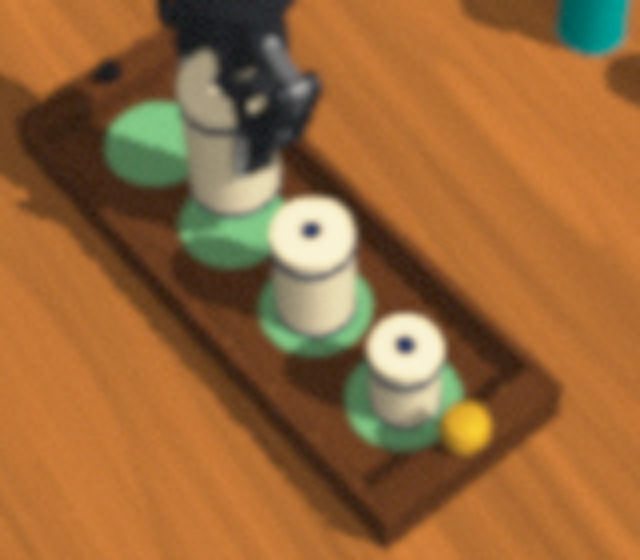

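Large is upright above mark 3 at crop (235,190). I'll lower it.

Emit:
apply_moves(
  increments=[
    [3,4,10,0],
    [0,1,12,0],
    [0,0,8,0],
    [0,0,2,0],
    [0,0,1,0],
  ],
)

```text
t: 21.52
tcp_pos: [0.6528, 0.0277, 0.0548]
tool_rot: [0.043, 0.704, 0.708, 0.028]
force: [-1.5, -0.4, 0.9]
gripper_width: 0.57
```

```bash
python3 -c "
from h import *
go(.6523,.0284,.0558,90)
"
```

```text
t 21.52 tcp [0.6528 0.0277 0.0548] yaw 90.3 d [ 0.7 -0.4 -1. ] tw 0.005 tilt [ 0.101 -0.021 -0.995] F [-1.5 -0.4  0.9] w 0.57
```

Emit:
apply_moves(
  increments=[
    [0,0,0,0],
    [0,0,0,0],
    [0,0,-5,0],
    [0,0,-45,0],
    [0,0,-60,0],
  ],
  claw=0.42,
)

```text
t: 22.15
tcp_pos: [0.6392, 0.0298, 0.161]
tool_rot: [0.039, 0.704, 0.708, 0.025]
force: [0.6, -0.2, 0.4]
gripper_width: 0.71
```

```bash
python3 -c "
from h import *
g=bot.grab_frame('scene');save(g,'pics/s7.png')
im=cv2.imread('pics/s7.png');cv2.imwrite('pics/s7c.png',cv2.resize(im[160:310,150:310],None,fx=4,fy=4,interpolation=cv2.INTER_CUBIC))
go(.438,.340,.20,90)
print(bot.get_state()['joint_pos'])
"
```

```text
t 22.2 tcp [0.6435 0.0298 0.1711] yaw 90.3 d [ 310.5 -199.   -57.3] tw 0.005 tilt [ 0.107 -0.022 -0.994] F [ 1.7 -0.2  5.4] w 0.708
[-0.05267054  0.36112206  1.53654356 -0.01749181  1.13625111 -1.6231991 ]
```

View pics/s7c.png

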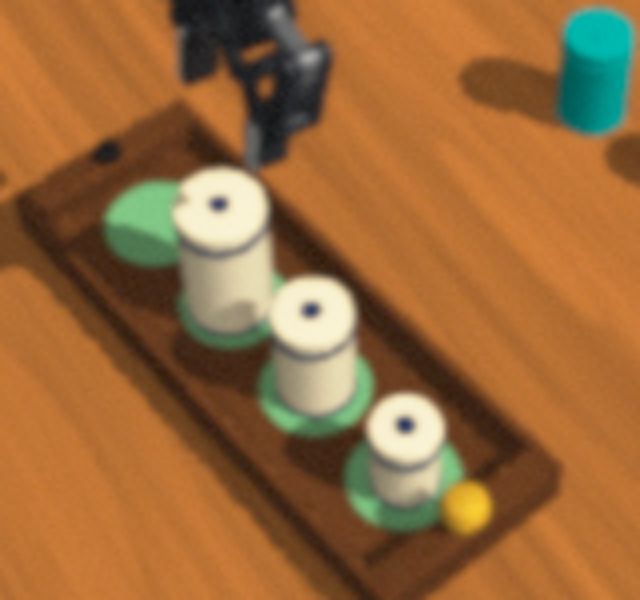

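Emit:
apply_moves(
  increments=[
    [20,-10,-30,0],
    [45,-25,-5,0],
    [48,-32,0,0],
    [48,-32,0,0],
    [48,-32,0,0],
  ],
  claw=1,
)

```text
t: 22.82
tcp_pos: [0.5122, 0.2413, 0.1925]
tool_rot: [0.05, 0.707, 0.705, 0.036]
force: [0.7, 0.9, 0.3]
gripper_width: 0.997
```

```bash
python3 -c "
from h import *
go(.438,.340,.18,90)
"
```

```text
t 22.82 tcp [0.5122 0.2413 0.1925] yaw 89.8 d [ 98.7 -75.3   1.3] tw -0.003 tilt [ 0.122 -0.02  -0.992] F [0.7 0.9 0.3] w 0.997
```

Emit:
apply_moves(
  increments=[
    [38,-30,0,0],
    [30,-25,0,0],
    [18,-14,0,0],
    [8,-6,0,0],
    [2,-2,0,0],
  ],
)

```text
t: 23.45
tcp_pos: [0.4315, 0.3435, 0.1815]
tool_rot: [0.05, 0.704, 0.707, 0.038]
force: [1.5, 0.2, 0.6]
gripper_width: 1.003
```

```bash
python3 -c "
from h import *
g=bot.grab_frame('wrist');save(g,'pics/w6.png')
go(.438,.340,.055,90)
print(proj(g,[.4358,.3399,.11]))
import pickle;pickle.dump(g,open('w6.pkl','wb'))
"
```

```text
t 23.5 tcp [0.4314 0.3435 0.1814] yaw 90.1 d [ -1.2  -9.2 126.3] tw 0.002 tilt [ 0.124 -0.017 -0.992] F [-0.6  0.3 -0.2] w 1.001
(np.float64(257.4842049251435), np.float64(189.63571509522566))
```

View pics/w6.png

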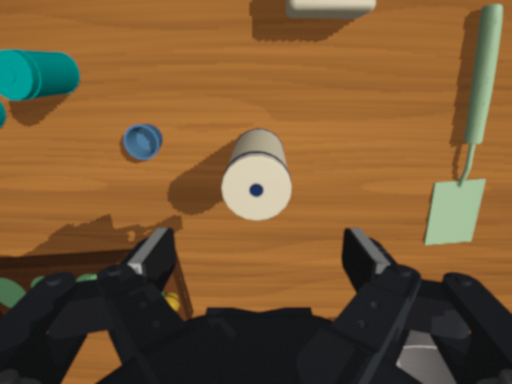

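Largest's dot is at (256,190), as predicted (257,190). I'll descend with the jaws either side.

Emit:
apply_moves(
  increments=[
    [-1,-9,20,0],
    [0,0,35,0],
    [0,0,35,0],
    [0,0,20,0],
    [0,0,8,0],
  ],
)

```text
t: 24.12
tcp_pos: [0.4438, 0.3376, 0.0626]
tool_rot: [0.052, 0.707, 0.705, 0.041]
force: [-0.4, 0.7, 0.8]
gripper_width: 0.998
```

```bash
python3 -c "
from h import *
go(.438,.3395,.055,90)
"
```

```text
t 24.12 tcp [0.4438 0.3376 0.0626] yaw 89.8 d [ 2.  -6.7  6.7] tw -0.004 tilt [ 0.131 -0.016 -0.991] F [-0.4  0.7  0.8] w 0.998
```

Emit:
apply_moves(
  increments=[
    [2,-6,5,0],
    [0,0,2,0],
    [0,0,0,0],
    [0,0,0,0],
    [0,0,0,0],
  ],
  claw=-1,
)

```text
t: 24.75
tcp_pos: [0.4395, 0.3399, 0.0568]
tool_rot: [0.052, 0.707, 0.704, 0.043]
force: [-0.8, -0.3, -2.0]
gripper_width: 0.642
```

```bash
python3 -c "
from h import *
go(.438,.3395,.055,90)
"
```

```text
t 24.75 tcp [0.4395 0.3399 0.0568] yaw 89.7 d [-0.4 -1.8  1.6] tw -0.006 tilt [ 0.134 -0.014 -0.991] F [-0.8 -0.3 -2. ] w 0.642
```

Emit:
apply_moves(
  increments=[
    [0,0,-25,0],
    [0,0,-40,0],
    [-20,8,-12,0],
    [-45,10,0,0],
    [-50,10,0,0],
  ],
)

```text
t: 25.38
tcp_pos: [0.457, 0.2265, 0.1408]
tool_rot: [0.053, 0.705, 0.706, 0.043]
force: [0.8, 0.3, -1.6]
gripper_width: 0.641
```

```bash
python3 -c "
from h import *
go(.50,-.05,.14,90)
"
```

```text
t 25.38 tcp [0.457  0.2265 0.1408] yaw 90.1 d [-276.5   41.6   10.1] tw 0.002 tilt [ 0.135 -0.013 -0.991] F [ 0.8  0.3 -1.6] w 0.641
```

Emit:
apply_moves(
  increments=[
    [-50,7,1,0],
    [-50,7,1,0],
    [-50,7,1,0],
    [-50,7,1,0],
    [-40,7,1,0],
  ],
)

```text
t: 26.0
tcp_pos: [0.4935, -0.0214, 0.145]
tool_rot: [0.054, 0.704, 0.707, 0.044]
force: [0.4, -1.0, -1.6]
gripper_width: 0.646
```

```bash
python3 -c "
from h import *
go(.56,-.05,.14,90)
"
```

```text
t 26.0 tcp [ 0.4935 -0.0214  0.145 ] yaw 90.2 d [-28.7  65.   14.6] tw 0.003 tilt [ 0.139 -0.013 -0.99 ] F [ 0.4 -1.  -1.6] w 0.646
```

Emit:
apply_moves(
  increments=[
    [-18,12,3,0],
    [-7,22,3,0],
    [0,20,3,0],
    [0,12,2,0],
    [0,4,0,0],
  ],
)

```text
t: 26.62
tcp_pos: [0.5651, -0.0517, 0.1438]
tool_rot: [0.054, 0.706, 0.705, 0.043]
force: [-0.6, -0.0, -2.3]
gripper_width: 0.644
```

```bash
python3 -c "
from h import *
go(.6614,-.0475,.13,90)
"
```

```text
t 26.62 tcp [ 0.5651 -0.0517  0.1438] yaw 89.8 d [ 4.7 93.5 26.8] tw -0.003 tilt [ 0.137 -0.016 -0.99 ] F [-0.6 -0.  -2.3] w 0.644
```

Emit:
apply_moves(
  increments=[
    [1,25,5,0],
    [1,32,6,0],
    [1,22,6,0],
    [0,9,4,0],
    [0,3,2,0],
  ],
)

```text
t: 27.25
tcp_pos: [0.6564, -0.0471, 0.1323]
tool_rot: [0.052, 0.705, 0.706, 0.041]
force: [-0.6, -0.1, -0.7]
gripper_width: 0.649
```

```bash
python3 -c "
from h import *
g=bot.grab_frame('scene');save(g,'pics/s8.png')
im=cv2.imread('pics/s8.png');cv2.imwrite('pics/s8c.png',cv2.resize(im[160:310,150:310],None,fx=4,fy=4,interpolation=cv2.INTER_CUBIC))
go(.6614,-.0468,.0688,90)
"
```

```text
t 27.3 tcp [ 0.6565 -0.0471  0.1321] yaw 90.0 d [ 1.2 -3.5 63.4] tw -0.001 tilt [ 0.131 -0.015 -0.991] F [ 1.6  0.7 -1.3] w 0.641
```

View pics/s8c.png

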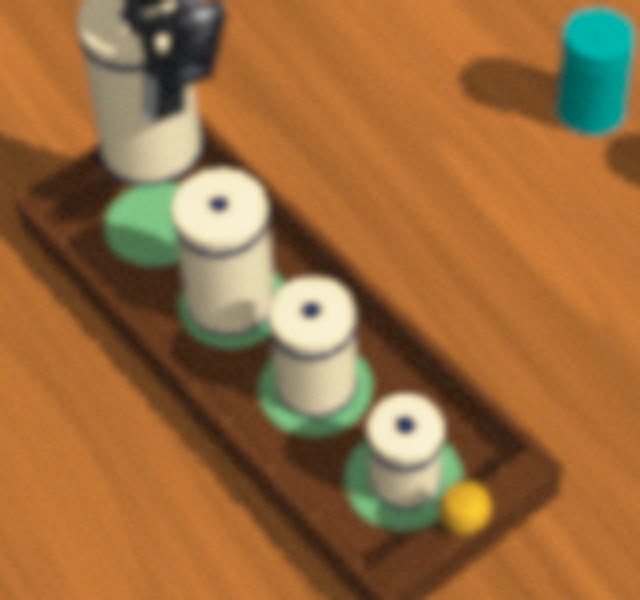

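Largest is upright above mark 4 at crop (150,130), and the others are undisturbed. I'll lower it.

Emit:
apply_moves(
  increments=[
    [0,-2,12,0],
    [0,-1,16,0],
    [0,0,14,0],
    [0,0,10,0],
    [0,0,4,0],
  ],
)

```text
t: 27.92
tcp_pos: [0.6579, -0.0479, 0.0716]
tool_rot: [0.05, 0.706, 0.706, 0.04]
force: [0.6, 0.7, -2.1]
gripper_width: 0.642
```

```bash
python3 -c "
from h import *
go(.6614,-.0463,.0688,90)
"
```

```text
t 27.93 tcp [ 0.6579 -0.0479  0.0716] yaw 90.0 d [1.6 3.2 3.2] tw -0.001 tilt [ 0.127 -0.015 -0.992] F [ 0.6  0.7 -2.1] w 0.642
```

Emit:
apply_moves(
  increments=[
    [1.5,3,1,0],
    [0,0,1.5,0],
    [0,0,1,0],
    [0,0,1,0],
    [0,0,1,0],
  ],
)

```text
t: 28.55
tcp_pos: [0.663, -0.0465, 0.0677]
tool_rot: [0.051, 0.706, 0.706, 0.041]
force: [-2.5, -0.1, 3.7]
gripper_width: 0.646
```

```bash
python3 -c "
from h import *
go(.6614,-.0463,.0688,90)
"
```

```text
t 28.55 tcp [ 0.663  -0.0465  0.0677] yaw 90.0 d [ 0.1 -1.4 -1.3] tw -0.001 tilt [ 0.13  -0.015 -0.991] F [-2.5 -0.1  3.7] w 0.646
```

Emit:
apply_moves(
  increments=[
    [0,0,0,0],
    [0,0,0,0],
    [0,0,-5,0],
    [0,0,-45,0],
    [0,0,-55,0],
  ],
  claw=0.47,
)

```text
t: 29.18
tcp_pos: [0.6471, -0.0447, 0.1703]
tool_rot: [0.048, 0.706, 0.706, 0.038]
force: [0.4, 0.1, -0.2]
gripper_width: 0.73
```

Emit:
apply_moves(
  increments=[
    [0,0,-40,0],
    [0,-50,-10,0],
    [0,-55,0,0],
    [0,-45,0,0],
    [0,-20,0,0],
  ],
)

```text
t: 29.8
tcp_pos: [0.4728, -0.0449, 0.2073]
tool_rot: [0.056, 0.705, 0.706, 0.044]
force: [0.2, 0.3, 0.1]
gripper_width: 0.738
```

```bash
python3 -c "
from h import *
import pickle
go(.6614,-.0463,.0688,90)
for n,b in [('scene',(140,300,140,320)),('top',(100,210,150,330))]:
    g=bot.grab_frame(n);save(g,f'pics/{n}9.png');pickle.dump(g,open(n+'9.pkl','wb'))
    im=cv2.imread(f'pics/{n}9.png');cv2.imwrite(f'pics/{n}9c.png',cv2.resize(im[b[0]:b[1],b[2]:b[3]],None,fx=4,fy=4,interpolation=cv2.INTER_CUBIC))
"
```

```text
t 29.8 tcp [ 0.4728 -0.0449  0.2073] yaw 90.0 d [  1.2 167.3 163.6] tw -0.0 tilt [ 0.141 -0.018 -0.99 ] F [0.2 0.3 0.1] w 0.738
```

View pics/scene9c.png

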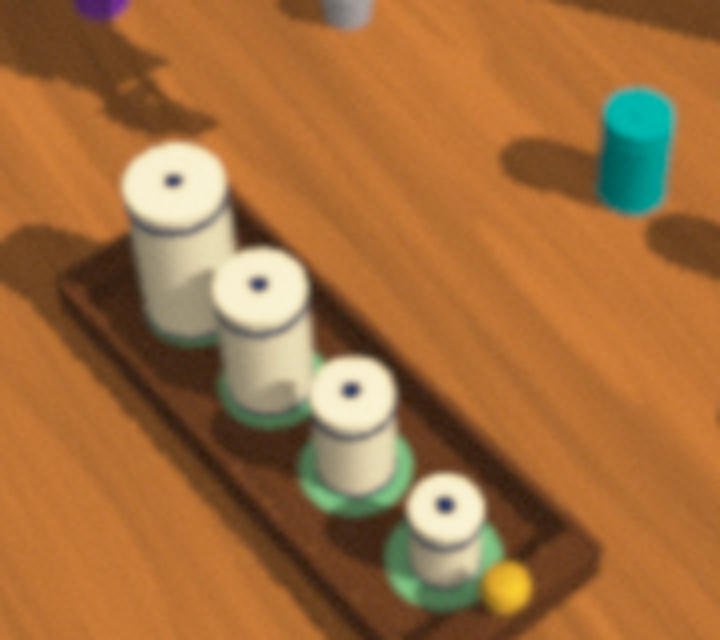

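View pics/top9c.png

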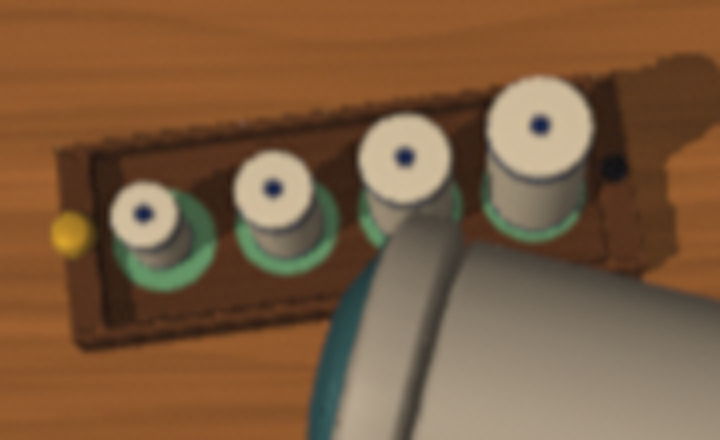

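All four are standing in order. I'll measure the centring from the lid dots in both views.

```bash
python3 -c "
from h import *
import pickle
s=pickle.load(open('scene9.pkl','rb'));t=pickle.load(open('top9.pkl','rb'))
o=lambda x,y,ox,oy:(ox+(x+.5)/4-.5,oy+(y+.5)/4-.5)
T=[(.6311,.1764),(.6399,.1018),(.6486,.0274),(.6571,-.0474)];S=[(.6322,.1779),(.641,.1037),(.6498,.0294),(.6582,-.0452)]
for i,(a,b,h) in enumerate([((445,505),(144,213),.067),((351,390),(273,188),.084),((258.5,284.5),(405,157),.102),((174,180.5),(540,125),.122)]):
    print(((at(s,*o(*a,140,140),h)[:2]-S[i])*1000).round(1),((at(t,*o(*b,150,100),h)[:2]-T[i])*1000).round(1))
go(0.5,0,.2,90)
"
```

```text
[0.1 1.2] [0.4 1.5]
[-1.1 -1.4] [-0.6 -0.2]
[ 0.9 -1.9] [ 1.1 -1.1]
[ 1.3 -1.5] [ 2.2 -0.1]
t 29.9 tcp [ 0.473  -0.045   0.2073] yaw 90.0 d [45.1 25.8 10.2] tw -0.001 tilt [ 0.14  -0.018 -0.99 ] F [-0.2  0.  -0.2] w 0.734
```

All are within about 2 mm of their marks in both cameras, so I'm handing in.

```bash
python3 -c "
from rig import bot
print(bot.job_done())"
```

```text
the job is handed in; nothing more can be done
None
```

All four cream canisters are standing on their marks in the rack, in size order from the brass knob: small, medium, large, largest. They are released with the gripper well clear, and I handed the job in at about 30 s.

- **Centring:** the last scene and top pictures put each lid dot within about 2 mm of its mark. The worst was about 2.2 mm (largest, top view), and the two cameras agreed to within about 1.7 mm.
- **Tool tilt:** the tool slowly drifted off vertical, reaching about 8° by the end, and the moves could not correct it. Small was therefore carried about 1–2.5° off vertical.
- **Medium regrasped:** I gripped medium once, let it go before lifting, turned the jaws 90° and gripped it again. Medium, large and largest were then carried with the jaws turned that way, so the tilt did not pass to them. They looked upright in the pictures taken above the rack.
- **Not watched after release:** I compared no later pictures to confirm stillness, though earlier canisters had not moved between pictures. I steered clear of the turquoise, purple and other items, but did not re-measure them.

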